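# Put the check weights and setting ring back in the kit tray

### The job

Put the calibration kit back in its grey tray: stand each of the three round knobbed steel weights upright on the floor of the round cup made for its size, and lay the round setting ring flat over the post. Leave the two square look-alikes, the square knobbed stop block and the square collar, where they stand on the bench.

Things in the scene. Friction and masses are not known exactly. Their poses are not given: they have to be found in the camera images.
- weight_large: The large check weight: ROUND steel cylinder, 44 mm in diameter and 46 mm tall, with a narrower round knob (26 mm across) on top, 66 mm high in all, about 500 g; plain steel, standing on the bench. Origin at the centre of its underside, z up.
- weight_medium: The medium check weight: ROUND steel cylinder, 34 mm in diameter and 38 mm tall, with a narrower round knob (22 mm across) on top, 56 mm high in all, about 250 g; plain steel, standing on the bench. Origin at the centre of its underside, z up.
- weight_small: The small check weight: ROUND steel cylinder, 26 mm in diameter and 30 mm tall, with a narrower round knob (18 mm across) on top, 44 mm high in all, about 120 g; plain steel, standing on the bench. Origin at the centre of its underside, z up.
- ring_gauge: Setting ring: ROUND flat steel ring lying flat, 52 mm outside diameter, 26 mm bore, 20 mm thick, about 250 g; plain steel, standing on the bench. Origin at the centre of its underside, z up along the bore.
- cup_large: The large round white shallow cup for the large weight: 60 mm inside, 68 mm outside diameter, wall 12 mm high, its inner floor 3 mm above its origin. Fixed in the grey kit tray (220 mm square, rim 12 mm high), whose four seats stand 2 by 2, 92 mm apart, in changing order. Origin at the centre of its underside, 5 mm above the bench.
- cup_medium: The medium round white shallow cup for the medium weight: 50 mm inside, 58 mm outside diameter, wall 12 mm high, its inner floor 3 mm above its origin. Fixed in the grey kit tray (220 mm square, rim 12 mm high), whose four seats stand 2 by 2, 92 mm apart, in changing order. Origin at the centre of its underside, 5 mm above the bench.
- cup_small: The small round white shallow cup for the small weight: 42 mm inside, 50 mm outside diameter, wall 12 mm high, its inner floor 3 mm above its origin. Fixed in the grey kit tray (220 mm square, rim 12 mm high), whose four seats stand 2 by 2, 92 mm apart, in changing order. Origin at the centre of its underside, 5 mm above the bench.
- post: Upright steel post for the setting ring, 10 mm in diameter, its tip 33 mm above its origin, on a white disc 48 mm across and 3 mm thick on which the ring lies. Fixed in the grey kit tray (220 mm square, rim 12 mm high), whose four seats stand 2 by 2, 92 mm apart, in changing order. Origin at the centre of the disc's underside, 5 mm above the bench, z up along the post.
- square_stop: Look-alike that does not belong in the kit: SQUARE steel stop block 34 mm square and 38 mm tall with a round knob (22 mm) on top, 56 mm high in all; plain steel, standing on the bench. Origin at the centre of its underside, z up.
- square_collar: Look-alike that does not belong in the kit: SQUARE flat steel collar, 48 mm square, 20 mm thick, with a 26 mm round hole; plain steel, standing on the bench. Origin at the centre of its underside, z up.
Mind the look-alikes: they are no part of the job. What is shaped like the weight_small but orange is not meant.

How it is judged:
By the outcome, as a careful person would: the job done as asked, in the order asked, and still so for the second after the job is handed in, with the robot touching nothing.
It also fails if it takes over 102 s, if anything falls off the work surface, if the arm or the gripper's body presses on something with over 40 N, if the wrist force passes 120 N, or if a joint passes its speed limit or range.

### The arm

A 6-joint arm with a two-finger parallel gripper is mounted at the origin on the work surface. World frame = base frame: x ahead of the robot, y to its left, z up, the work surface at z = 0. Lengths are in mm, angles in rad, forces in N, time in s.
With the tool pointing down it reaches from about 275 to 725 mm from the base axis. Payload 15.9 kg.
Tool frame: the origin (TCP) lies between the finger pads; the fingertips stand arm.tips_ahead ahead of it and the grasp point (between the pads) lies 11 mm behind it (arm.tips_ahead is the distance from the TCP to the fingertips, in mm); z points along the fingers, y is the line along which they close (so a half turn about z gives the same grasp; the last joint's range is limited). The gripper opens to 85 mm and grips with 20 to 120 N. Pads are 22 mm wide; open, the fingers measure 114 mm over their backs; the gripper's body (76 mm by 85 mm) begins 54 mm behind the grasp point. The pads swing forward as they close: fully open they stand 13 mm farther back than shut.
Start: joints at [-1.243, 0.213, -0.034, 1.323, 0, 1.571], TCP at [160.974, -473.363, 239.306] pointing down, gripper open.
Joint ranges: [-2.98, 2.98], [-0.74, 1.72], [-1.14, 1.35], [-2.1, 2.04], [-1.57, 1.44], [-3.14, 3.14]. Speed limits (rad/s): [1.89, 1.89, 2.39, 2.57, 3.14, 3.14].

### API

Orientations are given as [roll, pitch, yaw] about the fixed x, y, z axes, in that order (R = Rz(yaw) Ry(pitch) Rx(roll)).
In Python, from plant import arm gives the robot as it stands. Calls block until the motion is done:
- arm.movep(position, orientation): joint-space move of the TCP to a pose.
- arm.move_l(position, orientation=None, feed=150, f_stop=None): straight line of the TCP; orientation=None keeps the orientation; feed is the mean speed in mm/s. With f_stop (N) it stops when the force on the tool has changed by that much, and returns True; else False.
- arm.goto_joints(angles): joint-space move.
- arm.gripper_open() and arm.close_gripper(force=None): open the fingers fully, or close them until they stop; force is the grip in N (None keeps the last).
- arm.pause(seconds).
- arm.solve_ik(position, orientation): joint angles nearest the present ones, or None.
- arm.camera(name): name is "scene" or "side" or "wrist"; returns (picture, depth): 420x560x3 uint8, red, green, blue; 420x560 float32, mm along the optical axis (not along the pixel's ray), 0 where there is no reading.
- arm.camera_model(name): a dict with "vertical_fov" (degrees; the focal length in pixels is half the picture's height over the tangent of half this angle, whatever the lens; pixels are square), "cx", "cy" (the principal point, pixels), "pose" (4x4, takes a point from camera to world coordinates). Camera axes: x right, y down, z forward; pixel columns grow to the right and rows downward; lengths in mm; the calibration is good to about 2 mm. A picture is of the moment at which its call begins: read the wrist's pose just before it. camera_model takes no time and is no camera call; for the wrist camera it gives the pose at the moment of the call.
A pose or a line that the arm cannot do raises arm.PlanningError and nothing moves.
- arm.close_job(): hands the job in; it is judged then, once.
Readings, each from a call of its own:
- arm.get_t(): time.
- arm.get_joint_positions(): joint angles.
- arm.get_joint_vel(): joint speeds.
- arm.get_tau(): joint torques, N m.
- arm.get_tcp_pos(): TCP position.
- arm.get_orientation(): TCP orientation.
- arm.get_contact_force(): force on the tool from outside, world axes, zero at the start.
- arm.get_ft_torque(): the same for the moment, N m.
- arm.get_grip_width(): finger opening in mm.
- arm.get_gripper_force(): force on a finger pad.
Only numpy, scipy, OpenCV 4.12 (cv2) and the standard library are available. Lean on these libraries where they do the work, as an engineer would, in place of code of your own. Each camera call takes 0.05 s, during which the arm holds its last target. There are 200 camera calls.

## Working session

There is one attempt and no reset: what is moved stays moved. The work goes in short steps, each a Python script; the robot and the scene stay as the last script left them, time stands still between calls to the robot, and variables do not carry over. Pictures are saved under pics/ and viewed, at most 14 in all, crops included, and the job is handed in when it is done.

```bash
ls; mkdir -p pics; python3 - <<'E'
from plant import arm
import cv2,numpy as np
np.set_printoptions(precision=3,suppress=True)
print(arm.tips_ahead,arm.get_t(),arm.get_tcp_pos(),arm.get_orientation())
for n in("scene","side","wrist"):
    m=arm.camera_model(n);p,d=arm.camera(n);print(n,m)
    cv2.imwrite(f"pics/{n}0.png",p[:,:,::-1]);np.savez(f"{n}0.npz",p=p,d=d,pose=m["pose"])
E
```

```text
pics
8.0 0.0 [ 160.878 -473.059  238.802] [-3.14  -0.     0.328]
scene {'vertical_fov': 53.63439574222456, 'cx': 276.1196158838393, 'cy': 213.89472367781386, 'pose': array([[ -0.861,   0.364,  -0.357, 931.802],
       [  0.509,   0.595,  -0.622, 650.208],
       [ -0.014,  -0.717,  -0.697, 799.631],
       [  0.   ,   0.   ,   0.   ,   1.   ]])}
side {'vertical_fov': 52.69805460023525, 'cx': 273.46598368973173, 'cy': 212.14841593847322, 'pose': array([[ -0.707,  -0.472,   0.526,  91.679],
       [ -0.707,   0.492,  -0.508, 473.723],
       [ -0.019,  -0.731,  -0.682, 683.221],
       [  0.   ,   0.   ,   0.   ,   1.   ]])}
wrist {'vertical_fov': 69.90206716382274, 'cx': 285.1231164124647, 'cy': 208.30034300966201, 'pose': array([[   0.323,   -0.896,   -0.303,  237.724],
       [  -0.946,   -0.306,   -0.103, -446.46 ],
       [  -0.001,    0.32 ,   -0.947,  373.296],
       [   0.   ,    0.   ,    0.   ,    1.   ]])}
```

View pics/scene0.png

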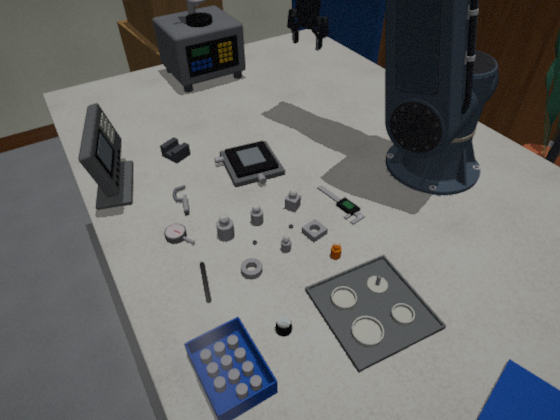

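View pics/side0.png

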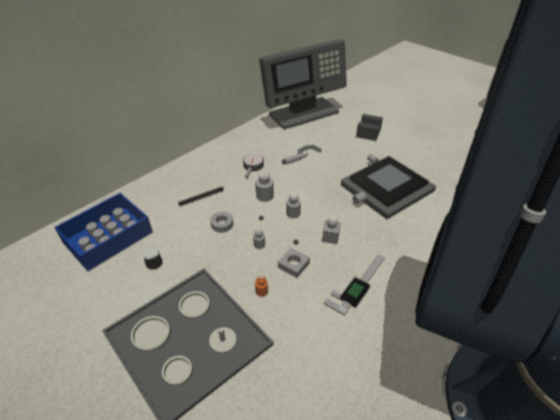

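The scene view shows:
- large weight (225,228), medium (257,215), small (286,243) and ring (251,268)
- look-alikes: square stop (293,200), square collar (314,230) and orange knob (336,251)
- tray seats: large cup (368,331), medium (344,297), small (402,314) and post (377,284)

The side view matches it. Next I'll get rough positions from the depth data and two-view rays, then look from the wrist.

```bash
cat > h.py <<'E'
import numpy as np,cv2
FOV=dict(scene=(53.63439574222456,276.1196,213.8947),side=(52.69805460023525,273.466,212.1484),wrist=(69.90206716382274,285.1231,208.3003))
def ray(n,pose,uv):
    f,cx,cy=FOV[n];f=210/np.tan(np.radians(f/2))
    return pose[:3,3],pose[:3,:3]@np.array([(uv[0]-cx)/f,(uv[1]-cy)/f,1])
def onz(n,pose,uv,z):
    o,d=ray(n,pose,uv);return o+d*(z-o[2])/d[2]
def tri(r1,r2):
    (a,u),(b,v)=r1,r2
    s=np.linalg.lstsq(np.c_[u,-v],b-a,rcond=None)[0]
    p,q=a+s[0]*u,b+s[1]*v;return (p+q)/2,np.linalg.norm(p-q)
E
python3 - <<'E'
from h import *
np.set_printoptions(precision=1,suppress=True)
S=np.load("scene0.npz");T=np.load("side0.npz")
P=dict(L=((224.5,219),(264.5,177)),M=((257,208),(293.5,199)),S=((286,238),(259.5,233)),ring=((251.5,266),(222,219)),stop=((293,194),(332,222)),collar=((315,228),(294,260)),orange=((336,247),(262,280)),
cupL=((368,330),(151,332)),cupM=((344,297),(194,304)),cupS=((402,314),(177,369)),post=((378,278),(222,332)))
for k,(a,b) in P.items():
    p,e=tri(ray("scene",S["pose"],a),ray("side",T["pose"],b))
    o,d=ray("scene",S["pose"],a);o2,d2=ray("side",T["pose"],b)
    print(k,p,e,"depth:",o+d*S["d"][int(a[1]),int(a[0])],o2+d2*T["d"][int(b[1]),int(b[0])])
E
```

```text
L [674.2 -62.4  60.1] 0.06511508753591255 depth: [669.3 -76.   46. ] [687.6 -74.8  45.8]
M [579.9 -63.1  49.4] 3.0357683723720887 depth: [574.1 -76.1  38. ] [576.3 -58.2  52.8]
S [565.3  58.4  38.6] 1.889177482916805 depth: [560.9  50.4  29.8] [560.9  62.9  43.9]
ring [673.2  75.1  18. ] 0.5877915394988614 depth: [667.3  62.3   0.1] [681.3  69.4   9. ]
stop [468.9 -63.1  49.3] 0.5187384062788446 depth: [474.3 -54.6  57.8] [476.7 -74.3  36.5]
collar [472.6  50.9  18.6] 0.046302946424385774 depth: [463.8  39.4   3.6] [482.1  40.4   2.2]
orange [473.8 140.7  33.3] 1.9537149592216836 depth: [481.  149.7  45.1] [475.5 138.5  31.1]
cupL [543.6 349.7  14.5] 1.8963027319612018 depth: [540.  347.9   7.2] [547.4 347.8   9.5]
cupM [536.4 258.7  14.7] 0.1941017546917741 depth: [534.2 256.6  10.3] [540.5 256.7   8.5]
cupS [454.5 357.1  12. ] 0.918958343762208 depth: [451.8 355.9   7.6] [456.6 356.    8.4]
post [445.4 264.4  28.4] 0.07190556781089427 depth: [448.3 266.8  33.1] [440.6 267.3  37.4]
```

```bash
python3 - <<'E'
from plant import arm
from h import *
for i,(p,yaw) in enumerate([((600,-10,260),0),((560,30,260),0),((510,300,260),0),((470,330,260),0)]):
    arm.movep(p,[np.pi,0,yaw])
    m=arm.camera_model("wrist");im,d=arm.camera("wrist")
    cv2.imwrite(f"pics/w{i}.png",im[:,:,::-1]);np.savez(f"w{i}.npz",p=im,d=d,pose=m["pose"])
    print(arm.get_t(),arm.get_tcp_pos(),m["pose"][:3,3])
a=cv2.imread("pics/w0.png");b=cv2.imread("pics/w2.png")
cv2.imwrite("pics/wa.png",cv2.resize(np.vstack([a[:, :],b]),(400,600)))
E
```

```text
2.475 [599.91006067 -10.83298186 260.06551737] [681.09042831 -10.64402774 394.46476772]
7.6167 [560.00000186  29.98293389 260.01543287] [641.19201151  30.19556437 394.41577443]
8.7333 [510.61749815 298.7590889  260.0865104 ] [591.5999555  299.23778298 394.48105559]
9.1 [470.45260605 329.20164802 260.24213784] [551.01305419 329.73732156 394.80442769]
```

View pics/w0.png

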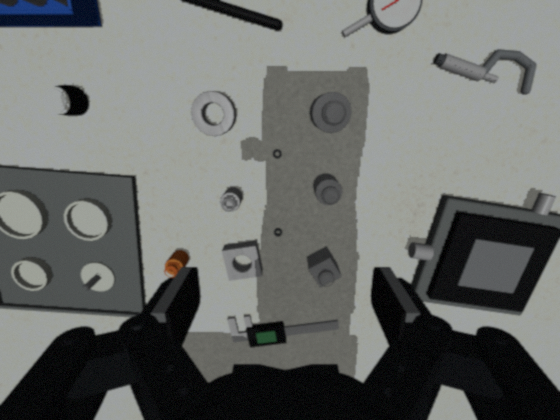

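View pics/w2.png

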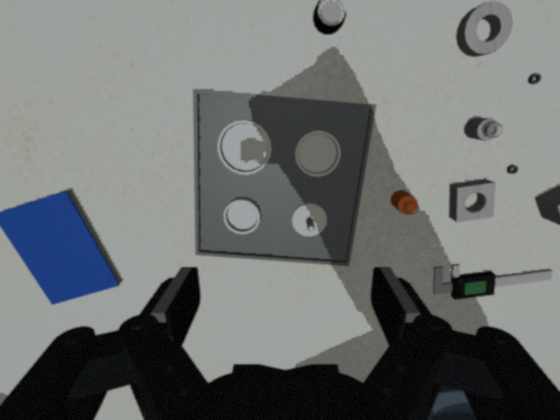

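w0 shows round weights L (329,108), M (328,186) and S (232,197, grey), and the round ring (214,113). The square stop (325,272), square collar (241,258) and orange knob (176,262) don't fit the description. w2 shows the tray: large cup (244,147), medium cup (318,153), small cup (242,215) and post (310,219). Now I'll measure from the wrist depth in both views, with pixel rays as a cross-check, and confirm the choice of objects in an enlarged crop.

```bash
cat > meas.py <<'E'
from h import *
def cloud(f):
    W=np.load(f);pose=W["pose"];fv,cx,cy=FOV["wrist"];F=210/np.tan(np.radians(fv/2))
    v,u=np.mgrid[:420,:560];d=W["d"]
    c=np.stack([(u-cx)/F*d,(v-cy)/F*d,d],-1)@pose[:3,:3].T+pose[:3,3]
    c[d<=0]=np.nan;return c,pose
def circ(p):
    A=np.c_[2*p,np.ones(len(p))];s=np.linalg.lstsq(A,(p**2).sum(1),rcond=None)[0]
    return s[:2],np.sqrt(s[2]+s[0]**2+s[1]**2)
def obj(f,c0,z0,z1,r):
    c,pose=cloud(f);m=(np.hypot(c[...,0]-c0[0],c[...,1]-c0[1])<r)&(c[...,2]>z0)&(c[...,2]<z1)
    p=c[m]
    if len(p)<5:return None
    zt=np.median(p[:,2]);q,_=cv2.minEnclosingCircle(p[:,:2].astype(np.float32))[0:2]
    uv=np.argwhere(m)[:,::-1].astype(np.float32);cu=cv2.minAreaRect(uv)[0]
    return dict(n=len(p),z=zt,mean=p[:,:2].mean(0),enc=q,R=_,fit=circ(p[:,:2]),uv=np.array(cu),ray=onz("wrist",pose,cu,zt)[:2])
E
python3 - <<'E'
from meas import *
np.set_printoptions(precision=1,suppress=True)
for k,c,z0,z1,r,fs in [("L",(674,-62),56,80,30,(0,1)),("M",(580,-63),46,70,30,(0,1)),("S",(565,58),36,60,30,(0,1)),("ring",(673,75),14,30,40,(0,1)),
 ("cupL",(543,350),13,25,42,(2,3)),("cupM",(536,258),13,25,38,(2,3)),("cupS",(454,357),13,25,32,(2,3)),("post",(445,264),26,50,20,(2,3)),("disc",(445,264),6.5,12,30,(2,3)),
 ("bench",(620,-10),-20,20,10,(0,1)),("tray",(495,308),-5,15,12,(2,3))]:
    for i in fs:
        o=obj(f"w{i}.npz",c,z0,z1,r)
        print(k,i,o and (o["n"],"z %.1f"%o["z"],"mean",o["mean"],"enc",o["enc"],"R %.1f"%o["R"],"fit",o["fit"][0],"%.1f"%o["fit"][1],"uv",o["uv"],"ray",o["ray"]))
im=cv2.imread("pics/w0.png")[60:310,140:380];cv2.imwrite("pics/crop.png",cv2.resize(im,None,fx=2.3,fy=2.3,interpolation=cv2.INTER_CUBIC))
E
```

```text
L 0 (208, 'z 64.2', 'mean', array([675.4, -60.7]), 'enc', (675.1715087890625, -62.18791198730469), 'R 12.9', 'fit', array([675.1, -62.2]), '11.4', 'uv', array([334., 113.]), 'ray', array([674.9, -62. ]))
L 1 (257, 'z 64.1', 'mean', array([674.3, -59.3]), 'enc', (674.8641967773438, -62.04941940307617), 'R 13.1', 'fit', array([675., -62.]), '11.5', 'uv', array([376. ,  71.5]), 'ray', array([674.9, -61.2]))
M 0 (142, 'z 53.9', 'mean', array([583.8, -63.5]), 'enc', (581.0518798828125, -64.56790161132812), 'R 11.1', 'fit', array([581.6, -64.5]), '9.5', 'uv', array([330.5, 195. ]), 'ray', array([582.6, -64.3]))
M 1 (157, 'z 54.0', 'mean', array([582.8, -62. ]), 'enc', (581.5217895507812, -64.38105773925781), 'R 11.0', 'fit', array([581.5, -64.3]), '9.5', 'uv', array([367.5, 161.5]), 'ray', array([582.4, -63.5]))
S 0 (92, 'z 42.0', 'mean', array([567.8,  58.6]), 'enc', (566.4765625, 59.912052154541016), 'R 9.3', 'fit', array([566.3,  59.4]), '7.5', 'uv', array([228.5, 204.5]), 'ray', array([566.9,  59. ]))
S 1 (96, 'z 42.1', 'mean', array([567.4,  59.3]), 'enc', (566.4373168945312, 59.64768
[... 2729 characters left out ...]
620. ,  -9.9]), '7.2', 'uv', array([284.5, 156. ]), 'ray', array([620.1, -10. ]))
bench 1 (200, 'z -0.0', 'mean', array([620. , -10.1]), 'enc', (619.9403686523438, -9.982070922851562), 'R 9.9', 'fit', array([619.9, -10. ]), '7.1', 'uv', array([317. , 124.5]), 'ray', array([620. , -10.2]))
tray 2 (251, 'z 4.9', 'mean', array([495.1, 308. ]), 'enc', (495.0146789550781, 308.0262145996094), 'R 12.0', 'fit', array([495. , 307.9]), '8.5', 'uv', array([278.5, 183.5]), 'ray', array([494.9, 307.9]))
tray 3 (275, 'z 4.9', 'mean', array([495.2, 308. ]), 'enc', (494.98712158203125, 308.0274963378906), 'R 11.9', 'fit', array([495.1, 308. ]), '8.5', 'uv', array([302., 153.]), 'ray', array([494.7, 307.9]))
```

View pics/crop.png

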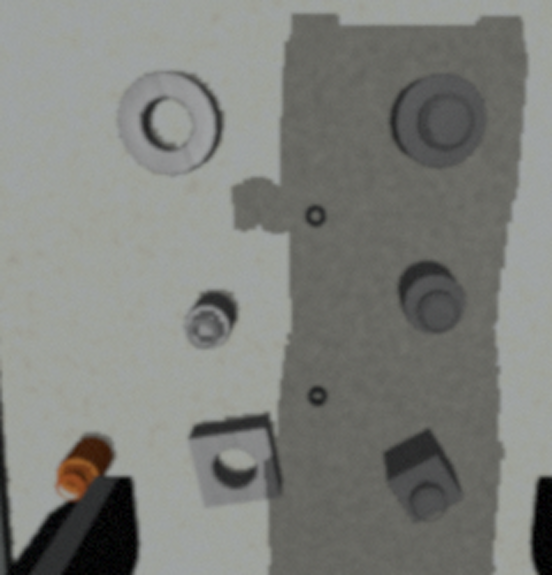

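The crop confirms the choice. The ring (170,122) has a round outline, L (438,120) and M (432,305) are round, and S (210,320) is round and grey. The collar (235,460) and stop (425,480) are square, and (85,465) is orange. The measured heights match the text. I'll start with the large weight.

```bash
cat > pp.py <<'E'
from plant import arm
import numpy as np
P=np.pi
def pick(xy,ztcp,force=60,up=130):
    arm.gripper_open();arm.movep([*xy,up],[P,0,0])
    print("pick",arm.get_tcp_pos().round(1))
    if arm.move_l([*xy,ztcp],feed=120,f_stop=12): print("HIT",arm.get_tcp_pos())
    arm.close_gripper(force)
    print("w %.1f F %.0f tips %.1f t %.1f"%(arm.get_grip_width(),arm.get_gripper_force(),arm.tips_ahead,arm.get_t()),arm.get_tcp_pos().round(1))
    arm.move_l([*xy,up],feed=150)
    print("lift w %.1f"%arm.get_grip_width(),arm.get_contact_force().round(1))
def place(xy,ztcp,yaw,zs=8,up=130):
    "ztcp: TCP height at the grasp, zs: seat height above bench"
    arm.movep([*xy,up],[P,0,yaw])
    arm.move_l([*xy,ztcp+zs+6],feed=120)
    print("above",arm.get_tcp_pos().round(1))
    print("stop",arm.move_l([*xy,ztcp+zs-2.5],feed=20,f_stop=8),arm.get_tcp_pos().round(1),arm.get_contact_force().round(1))
    arm.gripper_open();arm.move_l([*xy,up],feed=150);print("t",arm.get_t())
E
python3 - <<'E'
from pp import *
pick((675,-62.1),26); place((543.3,349.8),26,.70)
E
```

```text
pick [675.  -62.  130.1]
w 42.2 F 61 tips 8.0 t 15.4 [675.2 -62.2  26.7]
lift w 42.3 [-0.3  0.1 -5.2]
above [543.8 350.   40.8]
stop True [543.7 350.1  34.7] [-1.7 -0.4  6.7]
t 20.3833
```

```bash
python3 - <<'E'
from pp import *
import cv2
pick((581.3,-64.5),24); place((535.8,258.4),24,.70)
pick((566.4,59.7),20,40); place((452,357.2),20,.70)
arm.movep([510,300,230],[P,0,0]); arm.pause(.2)
m=arm.camera_model("wrist");im,d=arm.camera("wrist");np.savez("w4.npz",p=im,d=d,pose=m["pose"]);cv2.imwrite("pics/w4.png",im[:,:,::-1])
E
```

```text
pick [581.6 -63.5 130. ]
w 32.2 F 59 tips 8.0 t 23.7 [581.5 -64.4  24.6]
lift w 32.1 [ 0.3 -0.2 -2.8]
above [536.3 258.5  38.7]
stop True [536.3 258.6  32.6] [-1.8 -0.8  9. ]
t 28.4583
pick [566.4  59.7 130. ]
w 24.4 F 39 tips 8.0 t 35.2 [566.5  59.7  20.4]
lift w 24.5 [-0.4  0.2 -1. ]
above [452.4 357.5  34.7]
stop True [452.4 357.5  28.4] [ 0.4 -1.1  8. ]
t 43.8833
```

View pics/w4.png

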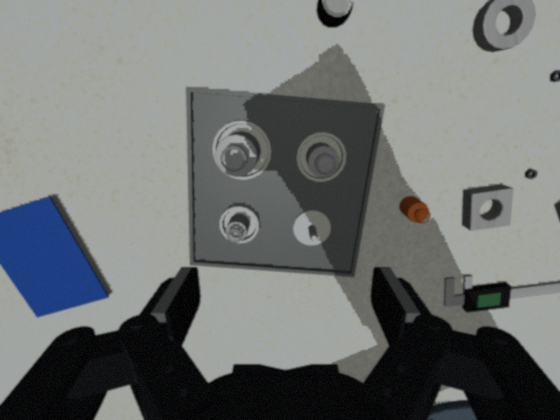

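All three weights stand upright in their own cups: large (240,152), medium (321,157) and small (238,228). Next is the ring.

```bash
python3 - <<'E'
from pp import *
import cv2
pick((673.3,75.6),13,60); place((444.5,265.7),13,.70)
arm.movep([510,300,230],[P,0,0]); arm.pause(.2)
m=arm.camera_model("wrist");im,d=arm.camera("wrist");np.savez("w5.npz",p=im,d=d,pose=m["pose"]);cv2.imwrite("pics/w5.png",im[:,:,::-1])
from meas import obj
np.set_printoptions(precision=1,suppress=True)
for k,c,z0,z1,r in [("L",(543,350),60,90,30),("M",(536,258),50,80,30),("S",(452,357),40,70,25),("ring",(444.5,265.7),20,32,32)]:
    o=obj("w5.npz",c,z0,z1,r);print(k,o and (o["z"],o["fit"],o["enc"],o["R"]))
print(arm.get_t())
E
```

```text
pick [673.2  76.8 130.7]
w 48.7 F 63 tips 8.0 t 51.8 [673.7  75.7  14. ]
lift w 48.9 [-0.2  0.3 -2.5]
above [444.9 266.   27.6]
stop True [445. 266.  22.] [-1.2 -0.8  9.1]
t 60.3167
L (np.float64(71.98806035199527), (array([543.3, 350.4]), np.float64(11.495461421450829)), (543.2667846679688, 350.5234680175781), 12.961747169494629)
M (np.float64(62.0363509635572), (array([536.1, 259.2]), np.float64(9.49639149176755)), (535.9439086914062, 259.12384033203125), 10.95688247680664)
S (np.float64(49.95234208307599), (array([452.1, 357.7]), np.float64(7.603467311893463)), (452.2674865722656, 357.7373352050781), 9.005033493041992)
ring (np.float64(27.60540174092995), (array([446. , 266.7]), np.float64(20.020831009775765)), (444.724853515625, 266.2831115722656), 25.839242935180664)
65.1667
```

View pics/w5.png

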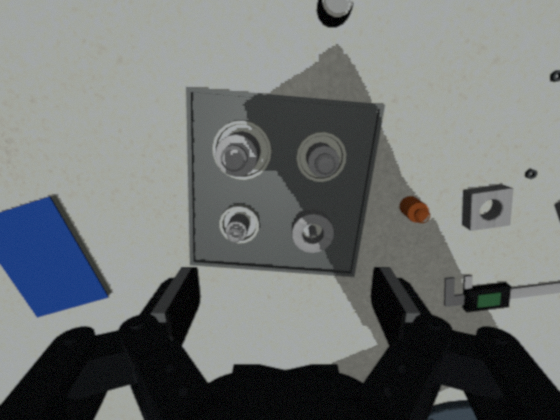

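The ring lies flat over the post (312,232) with its top at 27.6 mm. The three weights stand centred, their measured tops 8 mm higher than on the bench. The square collar (488,207) has not moved.

```bash
python3 -c "
from plant import arm
print(arm.close_job())"
```

```text
the job is handed in; nothing more can be done
None
```

The job is handed in at about 65 s: all three weights stand in their own cups, the ring lies flat over the post, and the look-alikes were never touched.

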